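Screw down the board press on a glued gift-box panel

ROBOT

A 6-joint arm with a two-finger parallel gripper is mounted at the origin on the work surface. World frame = base frame: x ahead of the robot, y to its left, z up, the work surface at z = 0. Lengths are in mm, angles in rad, forces in N, time in s.
With the tool pointing down it reaches from about 275 to 725 mm from the base axis. Payload 5.6 kg.
Tool frame: the origin (TCP) lies at the very end of the fingers, on their centre line; the grasp point (between the pads) lies 19 mm behind it; z points along the fingers, y is the line along which they close (so a half turn about z gives the same grasp; the last joint's range is limited). The gripper opens to 85 mm and grips with 20 to 120 N. Pads are 22 mm wide; open, the fingers measure 114 mm over their backs; the gripper's body (76 mm by 85 mm) begins 54 mm behind the grasp point. The pads swing forward as they close: fully open they stand 13 mm farther back than shut.
Start: joints at [-0.91, 0.255, 0.108, 0, -1.424, -0.285], TCP at [201.878, -511.604, 231.283] pointing down, gripper open.
Joint ranges: [-2.95, 2.95], [-1.21, 1.97], [-1.09, 1.5], [-2.87, 1.71], [-2.94, -0.07], [-3.05, 3.05]. Speed limits (rad/s): [2.57, 2.57, 3.14, 3.14, 3.14, 3.14].

INTERFACE

Orientations are given as a unit quaternion [x, y, z, w].
In Python, from rig import state, camera, get_calibration, job_done, boxes_of, landmark_of gives the robot as it stands.
- The arm moves only by the shell command python3 -m pendant 'ROWS' [FORCE]. ROWS is JSON, a list of rows, each an object of numbers: "jaw": the closure, from -1 (fully open) to 1 (shut); "tx", "ty", "tz": the shift along the tool's x, y, z in m; "roll": the turn about the tool's z in degrees. A call has 1 to 10 rows; each row shifts and turns the commanded pose from where the row before left it, along the tool's axes as they then stand; what a row does not reach is not made up. A row lasts 1/8 s, in which the tool goes at most 62.5 mm and 10.7 degrees, less where a joint would pass 70% of its speed; a pose out of reach is approached as far as the arm can. A call is refused whole if a number of a shift passes 0.0625 or a number of a turn 10.7, either way. A call with a gripper value outside its range is refused whole. The fingers move at their own pace and stop on an object; FORCE is the grip in N (left out, the last holds). Time passes only in rows, so rows that do not move let the fingers close. It gives the time, the measured TCP pose, the force, the opening and the grip force at its end, in the units of the state.
- state(): the state, without advancing time (a new reading comes with each control period).
- camera(name): name is "scene" or "top" or "wrist"; returns the picture (400x640x3 uint8, red, green, blue); there is no depth.
- get_calibration(name): a dict with "camera_matrix" (3x3 intrinsics, pixels), "R" (3x3) and "t" (3): a world point X has camera coordinates R X + t. Camera axes: x right, y down, z forward; pixel columns grow to the right and rows downward; lengths in mm; the calibration is good to about 2 mm. A picture is of the moment at which its call begins: read the wrist's pose just before it. get_calibration takes no time and is no camera call; for the wrist camera it gives the pose at the moment of the call.
- job_done(): hands the job in; it is judged then, once.
Trained networks look in the newest picture that a camera, given by its name, has taken for a name from the list of things; names that differ only in an ending like _2 or _b are one class to them, and where a whole thing is asked for, a point or a joint stands for the part that bears it (a point fixed in the world has none). Each returns a list of dicts, best first, with "p" (0 to 1); they miss things now and then, are a little off and sometimes report something else, mostly with a low value. They report only what shows in the picture. A call takes as long as a camera call.
- boxes_of(target, camera): "at" ([column, row] in pixels, amid what is visible of it).
- landmark_of(target, camera): "at" ([column, row] in pixels: a listed point, or the origin of a listed thing).
The state is a dict: "t": time; "joints": joint angles; "qvel": joint speeds; "effort": joint torques, N m; "tcp_pos": TCP position; "tcp_rot": TCP orientation; "wrist_force": force on the tool from outside, world axes, zero at the start; "torque": the same for the moment, N m; "opening": finger opening in mm; "finger_force": force on a finger pad.
Only numpy, scipy, OpenCV 4.12 (cv2) and the standard library are available. Lean on these libraries where they do the work, as an engineer would, in place of code of your own. Each camera call takes 0.05 s, during which the arm holds its last target. There are 200 camera calls.

TASK

A freshly glued gift-box lid panel lies between two wooden pressing boards in the bench screw press. Push the arms of the press's star handle round clockwise (seen from above) with a fingertip until the platen has come down on the boards and is properly tight, so that the press keeps it tight when you take your hand away. Do not grip the handle or force it, do not shift the boards, and leave everything else on the bench alone.

Things in the scene. Friction and masses are not known exactly. Their poses are not given: they have to be found in the camera images.
- press: grey steel bench screw press, bolted down. Origin: centre of its base's underside, z up, front to its -x. Base plate 270 (x) x 300 (y) x 22 mm; two columns at y +-125 mm carry a crossbeam along y, 52 mm wide, top at 155 mm, nuts on it to 168 mm; round boss (radius 30) at its middle up to 172 mm. The screw stands upright through it, with the star handle on top.
- spider_hub (a point): centre of the star handle, on the screw's axis, at the height of the arms' centre lines (230 to 240 mm above the table); turns and sinks with it. Four bare level steel arms, 13 mm thick, along its +x, -x, +y, -y axes, end in black balls (32 mm) centred 134 mm from the axis; hub radius 25, top 25 mm above the arms. A finger pushes an arm sideways, best about 100 mm from the axis.
- spider (a joint): angle of the star handle (rad), growing clockwise seen from above, which screws the platen down 3.2 mm per rad. Starts at 0 to 1.5; the platen meets the boards at about 2.8. Till then it turns at about 5 N on an arm 100 mm out; after that the push climbs steeply within 0.1 rad: 10 to 15 N there is properly tight. It stays where it is left, springing back under 0.1 rad.
- platen: flat steel pressing plate 180 (x) x 210 (y) x 14 mm hanging level on the screw between the columns; does not turn with the handle. Origin: centre of its underside, 4 to 9 mm above the boards at the start, 43 mm above the table when it touches them.
- boards: sandwich of two light wooden pressing boards with the grey lid panel between, one loose piece 215 (x) x 150 (y) x 21 mm, lying on the press base under the platen, its front edge about 30 mm out beyond the platen towards the press's -x. Origin: centre of its underside. It must not be shifted.
- glue_jar: white glue jar with a screw lid, radius 34, height 85 mm, beside the press; origin: centre of its underside; stays where it is
- brush: flat glue brush with a wooden handle, 190 mm long, 20 mm high, lying before the press; origin: under its middle, x towards the bristles; stays where it is
- pitcher: honey-brown glazed tea pitcher, radius 42, height 78 mm, stick handle out to 128 mm from its axis along its +y; origin: centre of its underside; stays where it is
- tape: brown roll of packing tape lying flat, radius 52, height 48 mm; origin: centre of its underside; stays where it is
- cup_a: brown glazed tea cup beside the press, rim radius 35, height 64 mm; origin: centre of its underside; stays where it is
- cup_b: brown glazed tea cup on the right of the bench, rim radius 35, height 64 mm; origin: centre of its underside; stays where it is
- cup_c: brown glazed tea cup beside the press, rim radius 35, height 64 mm; origin: centre of its underside; stays where it is

How it is judged (in metres and radians):
At the end, for the whole second after the job is handed in: the platen bears on the boards with over 40 N, held by the screw alone, and the boards lie within 10 mm of where they started (contact force between platen and boards above 40 N and distance of boards from where it was at the start of the episode below 0.01 m); the robot touches nothing.
It fails at once if the star handle is gripped or forced: the fingers press on it with over 35 N in all (contact force between the fingers and platen above 35 N).
It fails at once if the boards are shifted or lifted by over 10 mm (distance of boards from where it was at the start of the episode above 0.01 m).
It fails at once if a cup, the pitcher, the glue jar, the brush or the tape is moved or lifted by over 15 mm (distance of any of cup_a, cup_b, cup_c, pitcher, glue_jar, brush, tape from where it was at the start of the episode above 0.015 m).
It also fails if it takes over 58 s, if anything falls off the work surface, if the arm or the gripper's body presses on something with over 40 N, if the wrist force passes 120 N, or if a joint passes its speed limit or range.

## Working session

There is one attempt and no reset: what is moved stays moved. The work goes in short steps, Python scripts to look and compute and a shell command to move; the robot and the scene stay as the last step left them, time stands still between calls to the robot, and variables do not carry over. Pictures are saved under pics/ and viewed, at most 10 in all, crops included, and the job is handed in when it is done.

```bash
mkdir -p pics; python3 - <<'E'
from rig import *
import cv2,numpy as np
for c in("scene","top"):
    im=camera(c);cv2.imwrite(f"pics/{c}0.png",im[:,:,::-1])
    for n in("spider_hub","press","platen","boards"):
        print(c,n,[(np.round(d["at"]),round(d["p"],2)) for d in landmark_of(n,c)[:2]])
    k=get_calibration(c);print(np.round(k["camera_matrix"]).tolist(),np.round(k["R"],3).tolist(),np.round(k["t"]).tolist())
print(state())
E
```

```text
scene spider_hub [(array([341., 192.]), 0.79)]
scene press [(array([337., 248.]), 0.9)]
scene platen [(array([337., 239.]), 0.81)]
scene boards []
[[427.0, 0.0, 320.0], [0.0, 427.0, 199.0], [0.0, 0.0, 1.0]] [[-0.477, 0.878, 0.022], [0.599, 0.344, -0.723], [-0.643, -0.332, -0.69]] [238.0, -192.0, 1719.0]
top spider_hub [(array([290., 183.]), 0.69), (array([196., 239.]), 0.24)]
top press [(array([292., 198.]), 0.56)]
top platen [(array([292., 194.]), 0.93), (array([304., 246.]), 0.31)]
top boards [(array([436., 193.]), 0.69)]
[[383.0, 0.0, 315.0], [0.0, 383.0, 200.0], [0.0, 0.0, 1.0]] [[0.058, -0.998, 0.001], [-0.977, -0.057, -0.203], [0.203, 0.011, -0.979]] [-43.0, 523.0, 1452.0]
{'t': 0.5, 'joints': array([-9.10397909e-01,  2.55135516e-01,  1.08147240e-01, -3.51857233e-05,
       -1.42389575e+00, -2.84631249e-01]), 'qvel': array([ 0.00072154,  0.00013737,  0.00067397, -0.0015505 , -0.00140463,
       -0.00038045]), 'effort': array([ 6.30883969e-04, -3.86053240e+01,  2.37891519e+01,  5.36428481e+00,
       -1.04977673e-03,  4.36830135e-06]), 'tcp_pos': array([ 201.87759949, -511.58080336,  231.23811283]), 'tcp_rot': array([-1.86777614e-01,  9.82402219e-01,  4.69655900e-05, -4.46083191e-06]), 'wrist_force': array([-0.22629505, -0.05862449, -0.15869935]), 'torque': array([-0.04647449,  0.02797421,  0.03745185]), 'finger_force': 0.0, 'opening': 85.28769772305817}
```

View pics/scene0.png

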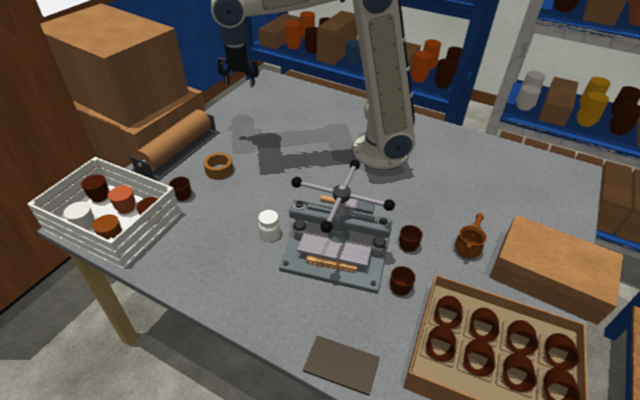

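View pics/top0.png

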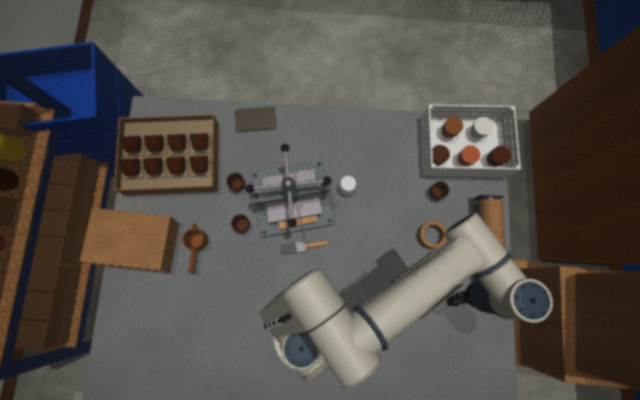

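The scene view shows the hub at (341,192) with balls at (355,165), (297,182), (390,205), (327,227). In the top view the hub is at (290,183) with balls at (285,147), (327,181), (292,223), (250,188).

```bash
cat > h.py <<'E'
from rig import *
import numpy as np
def onz(c,uv,z,k=None):
    k=k or get_calibration(c);R=np.array(k["R"]);t=np.array(k["t"]).ravel()
    d=R.T@np.linalg.solve(np.array(k["camera_matrix"]),[uv[0],uv[1],1]);o=-R.T@t
    return o+d*(z-o[2])/d[2]
E
python3 - <<'E'
from h import *
np.set_printoptions(suppress=True,precision=0)
for c,h,bs in(("top",(290,183),[(285,147),(327,181),(292,223),(250,188)]),("scene",(341,192),[(355,165),(297,182),(390,205),(327,227)])):
    H=onz(c,h,235);P=[onz(c,b,235) for b in bs];print(c,"hub",H,"mean",np.mean(P,0))
    m=np.mean(P,0)
    for p in P:print(p,np.round(np.hypot(*(p-m)[:2])),np.degrees(np.arctan2(*(p-m)[1::-1])))
for c,n in (("top",(292,198)),("scene",(337,248))):print("press",onz(c,n,0))
print("platen",onz("top",(292,194),50),onz("scene",(337,239),50))
for n in("glue_jar","cup","cup_a","brush","pitcher"):
    z=0
    for d in landmark_of(n,"top")[:4]:print(n,d["p"],onz("top",d["at"],0))
E
```

```text
top hub [542.  75. 235.] mean [537.  79. 235.]
[672. 102. 235.] 137.0 9.301545823788814
[557. -53. 235.] 134.0 -81.54800190986765
[402.  58. 235.] 136.0 -170.87743209244772
[516. 212. 235.] 134.0 98.90165111505665
scene hub [530.  77. 235.] mean [534.  82. 235.]
[403.  60. 235.] 133.0 -170.37042933378544
[555. -51. 235.] 135.0 -80.79791684312156
[510. 216. 235.] 135.0 99.92921080345894
[666. 105. 235.] 135.0 9.546002502162038
press [538.  81.   0.]
press [536.  80.   0.]
platen [544.  78.  50.] [542.  81.  50.]
glue_jar 0.8 [ 594. -155.    0.]
glue_jar 0.35 [528.  87.   0.]
cup 0.78 [406. 262.   0.]
cup 0.7 [ 599. -497.    0.]
cup 0.54 [583. 305.   0.]
cup_a 0.78 [406. 262.   0.]
cup_a 0.7 [ 599. -497.    0.]
cup_a 0.54 [583. 305.   0.]
brush 0.75 [361.  21.   0.]
pitcher 0.93 [356. 451.   0.]
```

```bash
python3 -m pendant '[{"jaw":1,"tx":-0.042,"ty":0.040,"tz":0.001},{"tx":-0.042,"ty":0.040},{"tx":-0.042,"ty":0.040},{"tx":-0.042,"ty":0.040},{"tx":-0.042,"ty":0.040},{"tx":-0.042,"ty":0.040},{"tx":-0.042,"ty":0.040},{"tx":-0.042,"ty":0.040},{"tx":-0.042,"ty":0.040},{"tx":-0.042,"ty":0.040,"roll":6}]'; python3 -m pendant '[{"roll":6,"jaw":1},{},{}]'; python3 - <<'E'
from h import *
import cv2
s=state();print(s["tcp_pos"],s["tcp_rot"],s["joints"],s["wrist_force"],s["opening"])
im=camera("wrist");cv2.imwrite("pics/w1.png",im[:,:,::-1])
E
```

```text
[ 201.86524477 -511.6055271   231.30540415] [-1.86759172e-01  9.82405726e-01 -1.09305716e-05  7.69211090e-06] [-9.10423820e-01  2.55067961e-01  1.08214928e-01 -3.78985054e-06
 -1.42391683e+00 -2.84647479e-01] [ 0.05136961  0.11809595 -0.30222232] 85.33781667819919validation failed for argument at $[0]...
validation failed for argument at $[0]...
```

View pics/w1.png

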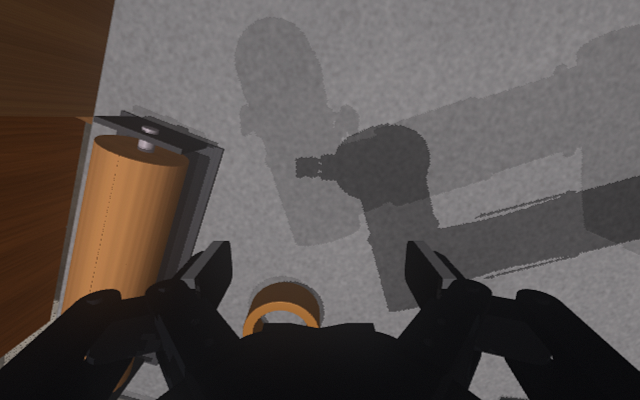

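Nothing moved: both calls were refused at row 0. The wrist view still shows the tape roll at (285,310) under the start pose. I'll try rows that carry every key.

```bash
python3 -m pendant '[{"jaw":1.0,"tx":-0.042,"ty":0.040,"tz":0.001,"roll":0.0}]'; python3 -m pendant '[{"jaw":1,"tx":-0.042,"ty":0.040,"tz":0,"roll":0}]'
```

```text
t: 0.92
tcp_pos: [225.7, -460.0, 229.2]
tcp_rot: [-0.185, 0.983, 0.0, -0.001]
wrist_force: [1.1, 1.2, 0.5]
opening: 69.8
finger_force: 0.0
t: 1.05
tcp_pos: [250.9, -405.3, 229.9]
tcp_rot: [-0.186, 0.983, 0.0, -0.0]
wrist_force: [2.3, 0.4, 1.5]
opening: 51.8
finger_force: 0.0
```

All keys are required in each row. I'll continue with the remaining 8 rows.

```bash
python3 -m pendant '[{"jaw":1,"tx":-0.042,"ty":0.040,"tz":0,"roll":0},{"jaw":1,"tx":-0.042,"ty":0.040,"tz":0,"roll":0},{"jaw":1,"tx":-0.042,"ty":0.040,"tz":0,"roll":0},{"jaw":1,"tx":-0.042,"ty":0.040,"tz":0,"roll":0},{"jaw":1,"tx":-0.042,"ty":0.040,"tz":0,"roll":0},{"jaw":1,"tx":-0.042,"ty":0.040,"tz":0,"roll":0},{"jaw":1,"tx":-0.042,"ty":0.040,"tz":0,"roll":6},{"jaw":1,"tx":-0.042,"ty":0.040,"tz":0,"roll":6},{"jaw":1,"tx":0,"ty":0,"tz":0,"roll":0},{"jaw":1,"tx":0,"ty":0,"tz":0,"roll":0}]'; python3 - <<'E'
from h import *
import cv2
s=state();print(s["tcp_pos"],s["tcp_rot"],s["joints"],s["wrist_force"],s["opening"])
im=camera("wrist");cv2.imwrite("pics/w2.png",im[:,:,::-1])
R,t=get_calibration("wrist")["R"],get_calibration("wrist")["t"];print(-np.array(R).T@np.ravel(t))
print([(d["p"],d["at"],onz("wrist",d["at"],235)) for d in landmark_of("spider_hub","wrist")])
E
```

```text
t: 2.3
tcp_pos: [451.0, 11.8, 230.2]
tcp_rot: [-0.084, 0.996, -0.0, -0.0]
wrist_force: [0.6, -0.3, 0.1]
opening: -0.1
finger_force: 0.0
[450.96067785  11.77335588 230.19334923] [-8.36733044e-02  9.96493210e-01 -1.20594117e-04 -2.15181800e-04] [ 3.75517841e-01  5.85043379e-02 -1.31591553e-01  1.09169454e-04
 -1.38118199e+00 -1.77879227e+00] [ 0.60580315 -0.29198006  0.11671264] -0.10949910641690318
[3.86468574e+02 1.82771831e-01 3.72718932e+02]
[]
```

View pics/w2.png

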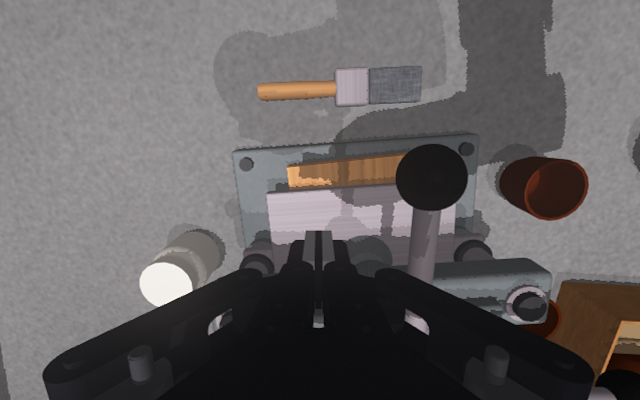

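The brush, boards' front edge and near ball (432,177) show clearly, and the finger is on the -y side of the near arm. Joint 6 has room for the whole push if I first turn the tool by -90° and push along -tx. I'll lower it in the same move.

```bash
python3 -c "
from h import *
print(onz('wrist',(432,177),235))"; python3 -m pendant '[{"jaw":1,"tx":0,"ty":0,"tz":0.004,"roll":-10},{"jaw":1,"tx":0,"ty":0,"tz":0.004,"roll":-10},{"jaw":1,"tx":0,"ty":0,"tz":0.004,"roll":-10},{"jaw":1,"tx":0,"ty":0,"tz":0.004,"roll":-10},{"jaw":1,"tx":0,"ty":0,"tz":0.004,"roll":-10},{"jaw":1,"tx":0,"ty":0,"tz":0,"roll":-10},{"jaw":1,"tx":0,"ty":0,"tz":0,"roll":-10},{"jaw":1,"tx":0,"ty":0,"tz":0,"roll":-10},{"jaw":1,"tx":0,"ty":0,"tz":0,"roll":-10},{"jaw":1,"tx":0,"ty":0,"tz":0,"roll":0}]'; python3 -c "
from rig import *
print(state()['joints'])"
```

```text
[403.85476236  58.90660463 235.        ]
t: 3.65
tcp_pos: [450.8, 10.9, 210.6]
tcp_rot: [0.762, -0.647, 0.0, -0.0]
wrist_force: [-0.1, 0.9, 0.4]
opening: 0.2
finger_force: 0.0
[ 3.73548354e-01  6.55408436e-02 -1.73936001e-01  4.72663521e-05
 -1.33063726e+00 -2.10125995e-01]
```

```bash
python3 -m pendant '[{"jaw":1,"tx":-0.010,"ty":0.001,"tz":0,"roll":0},{"jaw":1,"tx":-0.010,"ty":0.001,"tz":0,"roll":0},{"jaw":1,"tx":-0.006,"ty":0.001,"tz":0,"roll":0},{"jaw":1,"tx":-0.004,"ty":0,"tz":0,"roll":0}]';  python3 -m pendant '[{"jaw":1,"tx":-0.004,"ty":0,"tz":0,"roll":0},{"jaw":1,"tx":-0.004,"ty":0,"tz":0,"roll":0}]'; python3 -m pendant '[{"jaw":1,"tx":-0.004,"ty":0,"tz":0,"roll":0},{"jaw":1,"tx":-0.004,"ty":0,"tz":0,"roll":0}]'
```

```text
t: 4.15
tcp_pos: [443.0, 41.5, 210.3]
tcp_rot: [0.764, -0.646, 0.0, -0.0]
wrist_force: [-0.3, -0.5, 0.4]
opening: -0.3
finger_force: 0.0
t: 4.4
tcp_pos: [441.8, 48.2, 210.3]
tcp_rot: [0.763, -0.646, 0.001, 0.001]
wrist_force: [0.9, -5.4, -1.0]
opening: 0.1
finger_force: 2.4
t: 4.65
tcp_pos: [440.4, 56.3, 210.1]
tcp_rot: [0.763, -0.646, 0.0, 0.001]
wrist_force: [0.7, -5.0, -1.7]
opening: -0.4
finger_force: 2.4
```

Contact at about 5 N and the handle is turning. Now following the arc, 5° per row.

```bash
python3 -m pendant '[{"jaw":1,"tx":-0.0086,"ty":0,"tz":0,"roll":5},{"jaw":1,"tx":-0.0086,"ty":0,"tz":0,"roll":5},{"jaw":1,"tx":-0.0086,"ty":0,"tz":0,"roll":5},{"jaw":1,"tx":-0.0086,"ty":0,"tz":0,"roll":5},{"jaw":1,"tx":-0.0086,"ty":0,"tz":0,"roll":5},{"jaw":1,"tx":-0.0086,"ty":0,"tz":0,"roll":5}]'; python3 -c "
from rig import *
import numpy as np
s=state();d=s['tcp_pos'][:2]-[536,80];print(np.hypot(*d),np.degrees(np.arctan2(d[1],d[0]))%360,s['joints'])"
```

```text
t: 5.4
tcp_pos: [441.3, 107.3, 208.9]
tcp_rot: [-0.569, 0.822, 0.001, -0.002]
wrist_force: [-2.3, -4.3, -3.8]
opening: 0.2
finger_force: 2.5
98.52500681974387 163.9258102523255 [ 0.58419617  0.07694833 -0.16520804 -0.00137311 -1.33355391 -0.94445986]
```

```bash
python3 -m pendant '[{"jaw":1,"tx":-0.0086,"ty":0,"tz":0,"roll":5},{"jaw":1,"tx":-0.0086,"ty":0,"tz":0,"roll":5},{"jaw":1,"tx":-0.0086,"ty":0,"tz":0,"roll":5},{"jaw":1,"tx":-0.0086,"ty":0,"tz":0,"roll":5},{"jaw":1,"tx":-0.0086,"ty":0,"tz":0,"roll":5},{"jaw":1,"tx":-0.0086,"ty":0,"tz":0,"roll":5}]'; python3 -m pendant '[{"jaw":1,"tx":-0.0052,"ty":0,"tz":0,"roll":3},{"jaw":1,"tx":-0.0052,"ty":0,"tz":0,"roll":3}]'; python3 -c "
from rig import *
import numpy as np
s=state();d=s['tcp_pos'][:2]-[536,80];print(np.hypot(*d),np.degrees(np.arctan2(d[1],d[0]))%360,s['joints'])"
```

```text
t: 6.15
tcp_pos: [468.4, 150.7, 208.4]
tcp_rot: [-0.337, 0.942, 0.001, -0.003]
wrist_force: [-4.5, -2.1, -2.5]
opening: -0.1
finger_force: 2.6
t: 6.4
tcp_pos: [476.6, 157.3, 208.4]
tcp_rot: [-0.288, 0.958, 0.001, -0.003]
wrist_force: [-5.2, -1.1, -2.5]
opening: 0.0
finger_force: 2.5
97.50738375540206 127.52093878974667 [ 0.62860664  0.17284502 -0.05375099 -0.00397013 -1.34957541 -1.61518897]
```

I'll use small batches, each guarded by a force check.

```bash
cat > g.py <<'E'
from rig import state
import numpy as np,sys
s=state();d=s['tcp_pos'][:2]-[536,80];f=np.hypot(*s['wrist_force'][:2])
print("F %.1f z %.1f r %.1f ang %.1f j6 %.2f"%(f,s['wrist_force'][2],np.hypot(*d),np.degrees(np.arctan2(d[1],d[0]))%360,s['joints'][5]))
sys.exit(f>7.5)
E
python3 -m pendant '[{"jaw":1,"tx":-0.0035,"ty":0,"tz":0,"roll":2},{"jaw":1,"tx":-0.0035,"ty":0,"tz":0,"roll":2}]' >/dev/null && python3 g.py && python3 -m pendant '[{"jaw":1,"tx":-0.0035,"ty":0,"tz":0,"roll":2},{"jaw":1,"tx":-0.0035,"ty":0,"tz":0,"roll":2}]' >/dev/null && python3 g.py && python3 -m pendant '[{"jaw":1,"tx":-0.0035,"ty":0,"tz":0,"roll":2},{"jaw":1,"tx":-0.0035,"ty":0,"tz":0,"roll":2}]' >/dev/null && python3 g.py && python3 -m pendant '[{"jaw":1,"tx":-0.0035,"ty":0,"tz":0,"roll":2},{"jaw":1,"tx":-0.0035,"ty":0,"tz":0,"roll":2}]' >/dev/null && python3 g.py && python3 -m pendant '[{"jaw":1,"tx":-0.0035,"ty":0,"tz":0,"roll":2},{"jaw":1,"tx":-0.0035,"ty":0,"tz":0,"roll":2}]' >/dev/null && python3 g.py && python3 -m pendant '[{"jaw":1,"tx":-0.0035,"ty":0,"tz":0,"roll":2},{"jaw":1,"tx":-0.0035,"ty":0,"tz":0,"roll":2}]' >/dev/null && python3 g.py && python3 -m pendant '[{"jaw":1,"tx":-0.0035,"ty":0,"tz":0,"roll":2},{"jaw":1,"tx":-0.0035,"ty":0,"tz":0,"roll":2}]' >/dev/null && python3 g.py
```

```text
F 5.1 z -2.9 r 97.0 ang 123.2 j6 -1.68False
```

```bash
sed -i 's/sys.exit(f>7.5)/sys.exit(int(f>7.5))/' g.py
python3 -m pendant '[{"jaw":1,"tx":-0.0035,"ty":0,"tz":0,"roll":2},{"jaw":1,"tx":-0.0035,"ty":0,"tz":0,"roll":2}]' >/dev/null && python3 g.py && python3 -m pendant '[{"jaw":1,"tx":-0.0035,"ty":0,"tz":0,"roll":2},{"jaw":1,"tx":-0.0035,"ty":0,"tz":0,"roll":2}]' >/dev/null && python3 g.py && python3 -m pendant '[{"jaw":1,"tx":-0.0035,"ty":0,"tz":0,"roll":2},{"jaw":1,"tx":-0.0035,"ty":0,"tz":0,"roll":2}]' >/dev/null && python3 g.py && python3 -m pendant '[{"jaw":1,"tx":-0.0035,"ty":0,"tz":0,"roll":2},{"jaw":1,"tx":-0.0035,"ty":0,"tz":0,"roll":2}]' >/dev/null && python3 g.py && python3 -m pendant '[{"jaw":1,"tx":-0.0035,"ty":0,"tz":0,"roll":2},{"jaw":1,"tx":-0.0035,"ty":0,"tz":0,"roll":2}]' >/dev/null && python3 g.py && python3 -m pendant '[{"jaw":1,"tx":-0.0035,"ty":0,"tz":0,"roll":2},{"jaw":1,"tx":-0.0035,"ty":0,"tz":0,"roll":2}]' >/dev/null && python3 g.py && python3 -m pendant '[{"jaw":1,"tx":-0.0035,"ty":0,"tz":0,"roll":2},{"jaw":1,"tx":-0.0035,"ty":0,"tz":0,"roll":2}]' >/dev/null && python3 g.py
```

```text
F 4.6 z -3.4 r 96.7 ang 119.0 j6 -1.75
F 5.1 z -2.1 r 96.6 ang 114.8 j6 -1.82
F 5.3 z -3.5 r 96.4 ang 110.6 j6 -1.88
F 5.5 z -4.3 r 96.3 ang 106.4 j6 -1.95
F 5.2 z -3.1 r 96.1 ang 102.2 j6 -2.01
F 5.6 z -3.5 r 96.0 ang 98.0 j6 -2.08
F 5.0 z -3.2 r 95.9 ang 93.8 j6 -2.14
```

```bash

python3 -m pendant '[{"jaw":1,"tx":-0.0035,"ty":0,"tz":0,"roll":2},{"jaw":1,"tx":-0.0035,"ty":0,"tz":0,"roll":2}]' >/dev/null && python3 g.py && python3 -m pendant '[{"jaw":1,"tx":-0.0035,"ty":0,"tz":0,"roll":2},{"jaw":1,"tx":-0.0035,"ty":0,"tz":0,"roll":2}]' >/dev/null && python3 g.py && python3 -m pendant '[{"jaw":1,"tx":-0.0035,"ty":0,"tz":0,"roll":2},{"jaw":1,"tx":-0.0035,"ty":0,"tz":0,"roll":2}]' >/dev/null && python3 g.py && python3 -m pendant '[{"jaw":1,"tx":-0.0035,"ty":0,"tz":0,"roll":2},{"jaw":1,"tx":-0.0035,"ty":0,"tz":0,"roll":2}]' >/dev/null && python3 g.py && python3 -m pendant '[{"jaw":1,"tx":-0.0035,"ty":0,"tz":0,"roll":2},{"jaw":1,"tx":-0.0035,"ty":0,"tz":0,"roll":2}]' >/dev/null && python3 g.py && python3 -m pendant '[{"jaw":1,"tx":-0.0035,"ty":0,"tz":0,"roll":2},{"jaw":1,"tx":-0.0035,"ty":0,"tz":0,"roll":2}]' >/dev/null && python3 g.py && python3 -m pendant '[{"jaw":1,"tx":-0.0035,"ty":0,"tz":0,"roll":2},{"jaw":1,"tx":-0.0035,"ty":0,"tz":0,"roll":2}]' >/dev/null && python3 g.py
```

```text
F 4.2 z -2.8 r 95.9 ang 89.6 j6 -2.20
F 5.1 z -3.9 r 95.8 ang 85.4 j6 -2.27
F 5.4 z -3.2 r 95.8 ang 81.1 j6 -2.33
F 5.0 z -3.9 r 95.7 ang 76.6 j6 -2.39
F 5.0 z -3.9 r 95.7 ang 72.2 j6 -2.45
F 6.2 z -3.4 r 95.6 ang 67.8 j6 -2.51
F 4.8 z -3.2 r 95.6 ang 63.3 j6 -2.57
```

```bash

python3 -m pendant '[{"jaw":1,"tx":-0.0035,"ty":0,"tz":0,"roll":2},{"jaw":1,"tx":-0.0035,"ty":0,"tz":0,"roll":2}]' >/dev/null && python3 g.py && python3 -m pendant '[{"jaw":1,"tx":-0.0035,"ty":0,"tz":0,"roll":2},{"jaw":1,"tx":-0.0035,"ty":0,"tz":0,"roll":2}]' >/dev/null && python3 g.py && python3 -m pendant '[{"jaw":1,"tx":-0.0035,"ty":0,"tz":0,"roll":2},{"jaw":1,"tx":-0.0035,"ty":0,"tz":0,"roll":2}]' >/dev/null && python3 g.py && python3 -m pendant '[{"jaw":1,"tx":-0.0035,"ty":0,"tz":0,"roll":2},{"jaw":1,"tx":-0.0035,"ty":0,"tz":0,"roll":2}]' >/dev/null && python3 g.py && python3 -m pendant '[{"jaw":1,"tx":-0.0035,"ty":0,"tz":0,"roll":2},{"jaw":1,"tx":-0.0035,"ty":0,"tz":0,"roll":2}]' >/dev/null && python3 g.py
```

```text
F 4.9 z -2.3 r 95.6 ang 58.9 j6 -2.63
F 4.6 z -3.2 r 95.6 ang 54.5 j6 -2.69
F 5.1 z -4.1 r 95.7 ang 50.3 j6 -2.75
F 4.3 z -3.8 r 95.9 ang 46.1 j6 -2.81
F 8.5 z -2.0 r 96.2 ang 42.1 j6 -2.87
```

The platen has met the boards, so I'll take fine steps up to about 14 N.

```bash
sed -i 's/f>7.5/f>12.5/' g.py
python3 -m pendant '[{"jaw":1,"tx":-0.0015,"ty":0,"tz":0,"roll":0.8},{"jaw":1,"tx":0,"ty":0,"tz":0,"roll":0}]' >/dev/null && python3 g.py && python3 -m pendant '[{"jaw":1,"tx":-0.0015,"ty":0,"tz":0,"roll":0.8},{"jaw":1,"tx":0,"ty":0,"tz":0,"roll":0}]' >/dev/null && python3 g.py && python3 -m pendant '[{"jaw":1,"tx":-0.0015,"ty":0,"tz":0,"roll":0.8},{"jaw":1,"tx":0,"ty":0,"tz":0,"roll":0}]' >/dev/null && python3 g.py && python3 -m pendant '[{"jaw":1,"tx":-0.0015,"ty":0,"tz":0,"roll":0.8},{"jaw":1,"tx":0,"ty":0,"tz":0,"roll":0}]' >/dev/null && python3 g.py
```

```text
F 8.3 z -2.5 r 96.3 ang 41.7 j6 -2.88
F 10.8 z -1.7 r 96.3 ang 41.2 j6 -2.89
F 13.5 z -0.7 r 96.4 ang 40.7 j6 -2.90
```

```bash
python3 -m pendant '[{"jaw":1,"tx":-0.0010,"ty":0,"tz":0,"roll":0},{"jaw":1,"tx":0,"ty":0,"tz":0,"roll":0},{"jaw":1,"tx":0,"ty":0,"tz":0,"roll":0}]' >/dev/null; python3 g.py; python3 -m pendant '[{"jaw":1,"tx":0.002,"ty":0,"tz":0,"roll":0},{"jaw":1,"tx":0.003,"ty":0,"tz":0,"roll":0},{"jaw":1,"tx":0.005,"ty":0,"tz":0,"roll":0},{"jaw":1,"tx":0.01,"ty":0,"tz":0,"roll":0},{"jaw":1,"tx":0.01,"ty":0,"tz":0,"roll":0},{"jaw":1,"tx":0,"ty":0,"tz":0,"roll":0}]'; python3 - <<'E'
from rig import *
import cv2
im=camera("scene");cv2.imwrite("pics/s3.png",cv2.resize(im[140:300,240:440,::-1],(800,640))[:600])
E
```

```text
F 14.7 z -0.9 r 96.3 ang 40.4 j6 -2.90
t: 13.28
tcp_pos: [591.1, 163.7, 210.7]
tcp_rot: [0.413, 0.911, 0.0, 0.0]
wrist_force: [0.1, 0.7, 0.5]
opening: 0.3
finger_force: 0.0
```

View pics/s3.png

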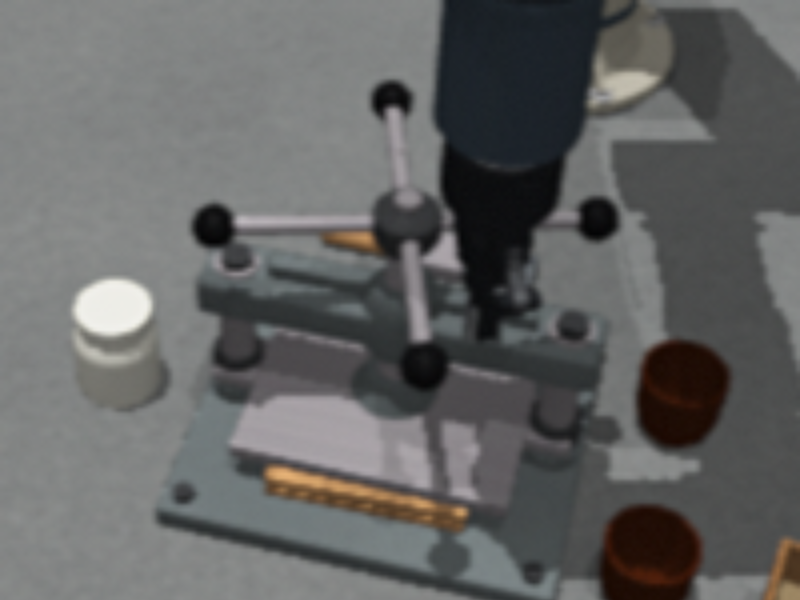

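The crop shows the platen flat on the boards, with the front edge of the boards at (365,500). The jar and cups look undisturbed, and the finger is clear of the near-right arm, whose ball is at (423,365). I'll lift away and hand in.

```bash
python3 -m pendant '[{"jaw":1,"tx":0,"ty":0,"tz":-0.03,"roll":0},{"jaw":1,"tx":0,"ty":0,"tz":-0.03,"roll":0},{"jaw":1,"tx":0,"ty":0,"tz":-0.03,"roll":0},{"jaw":1,"tx":0,"ty":0,"tz":0,"roll":0},{"jaw":1,"tx":0,"ty":0,"tz":0,"roll":0}]'; python3 -c "
from h import *
camera('scene')
for n in ('platen','press','spider_hub'):print(n,[d['at'] for d in landmark_of(n,'scene')[:1]])
print(job_done())"
```

```text
t: 13.95
tcp_pos: [591.4, 163.0, 299.6]
tcp_rot: [0.414, 0.91, -0.0, -0.0]
wrist_force: [0.3, 0.5, -0.3]
opening: -0.4
finger_force: 0.0
platen [[334.4, 241.3]]
press [[335.7, 249.8]]
spider_hub [[341.2, 191.9]]
the job is handed in; nothing more can be done
None
```

I turned the star handle clockwise by fingertip until the platen was tight on the boards (14.7 N on an arm about 96 mm out), lifted the finger clear and handed the job in at about 14 s; I did not push again to check that it held.

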